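Wind open the bench press and draw out the mould

TASK

The foot of the screw press is down inside the steel mould. Turn the press's handwheel anticlockwise, going up with it as it rises, until the foot is clear above the mould's rim while the mould stays where it is; then draw the mould by its handle out to the front of the press's base plate, so that it is fully out from under the press and stands flat, wholly on the plate. Let go, and leave the other things on the counter where they are.

Things in the scene. Friction and masses are not known exactly. Their poses are not given: they have to be found in the camera images.
- press: Bench screw press, fixed to the counter. Origin on the counter right under the spindle axis; z up; its FRONT is -x (the long free end of the base plate). Steel base plate 12 mm thick (top at z = 12 mm), from x = +80 to x = -235 mm, 200 mm wide in y. Two upright columns 22 mm thick at x = 0, y = +-85 mm, carrying a cross beam 44 mm (x) by 206 mm (y) from z = 125 to 151 mm. The spindle rises through the beam and carries the handwheel above it.
- hub (a point): Centre of the handwheel's top, on the upright spindle axis; the hub ends 4 mm above this point. The dark steel wheel has a rim 14 mm thick whose centre line has a radius of 55 mm and lies 11 mm below this point (rim top 4 mm below it), with three spokes. It goes up and down with the spindle.
- crank (a point): Middle of the upright round black crank handle that stands on the wheel's rim, 55 mm from the spindle axis: 22 mm thick, free length from 33 mm below this point (the rim's top lies 39 mm below it) to 24 mm above it. It revolves freely on its own upright axis, so a hand that holds it may keep its own orientation while it goes round. It rises with the wheel.
- wheel (a joint): Turn of the handwheel, rad; it grows anticlockwise seen from above, and then spindle, wheel, crank handle and foot all rise together by 12 mm per full turn. Starts between 0 and 4; stops at 25. Stiff (about 0.2 N m, some 4 N at the crank handle); stays where it is left.
- foot (a point): Centre of the underside of the press's foot, a level steel plate 84 mm (x) by 114 mm (y), 10 mm thick, at the lower end of the spindle. At the start it is 35 to 43 mm above the counter, down inside the mould; it does not turn.
- rim (a point): Centre of the mouth of the mould, at the height of its rim. The mould is a loose open steel box 100 mm (along its x) by 130 mm (y), 45 mm high, walls 4 mm, about 0.6 kg, with a wooden board on its floor; it stands on the base plate (rim 57 mm above the counter) under the foot with 4 mm of play all round it. Axes as the mould's; its handle points to -x, to the front of the press.
- grip (a point): Point to hold on the mould's handle: a black level bar along the mould's x, 16 mm thick (y), 18 mm high, 95 mm long (from 47 mm behind this point, towards the mould, to 40 mm beyond it), its centre 30 mm above the mould's underside, so 30 mm above the base plate. This point lies 135 mm in front of the mould's centre. Axes as the mould's.
- cup: Bystander: open steel cup, 72 mm wide, 85 mm high; origin at the centre of its underside.
- pump: Bystander: white pump bottle with a black spout, 60 mm wide, 178 mm high; origin at the centre of its underside.
- tongs: Bystander: steel tongs lying flat, 205 mm long, 60 mm wide, 11 mm high; origin near the middle, on the counter.
- jar: Bystander: pale jar with a steel cap, 70 mm wide, 100 mm high; origin at the centre of its underside.

How it is judged:
On the way, in this order (a step that is already met when the one before it is completed fails the run):
1. the foot is wound up clear of the mould's rim while the mould still stands in its place (z of foot in the frame of press above 0.059 m and distance of rim from where it was at the start of the episode below 0.025 m), for 0.2 s.
2. the mould is drawn out to the front, clear of the press (x of rim in the frame of press below -0.095 m), for 0.2 s.
At the end, for the whole second after the job is handed in: Foot more than 59 mm above the counter (rim: 57). Mould let go, its centre 95 to 200 mm in front of the spindle axis, within 40 mm of the plate's middle line, standing flat on the plate (rim 53 to 60 mm up, tilt under 0.06 rad). Wheel at rest (z of foot in the frame of press above 0.059 m and x of rim in the frame of press between -0.2 and -0.095 m and y of rim in the frame of press between -0.04 and 0.04 m and z of rim in the frame of press between 0.053 and 0.06 m and angle between rim's own z axis and vertical below 0.06 rad and velocity of joint wheel between -0.05 and 0.05 rad/s); the robot touches nothing.
It fails at once if the mould is tipped by more than 20 degrees (angle between rim's own z axis and vertical above 0.35 rad).
It fails at once if a bystander is moved by more than 30 mm or knocked over (distance of any of cup, pump, tongs, jar from where it was at the start of the episode above 0.03 m or angle between any of cup, pump, tongs, jar's own z axis and vertical above 0.35 rad).
It also fails if it takes over 69 s, if anything falls off the work surface, if the arm or the gripper's body presses on something with over 40 N, if the wrist force passes 120 N, or if a joint passes its speed limit or range.

ROBOT

A 6-joint arm with a two-finger parallel gripper is mounted at the origin on the work surface. World frame = base frame: x ahead of the robot, y to its left, z up, the work surface at z = 0. Lengths are in m, angles in rad, forces in N, time in s.
With the tool pointing down it reaches from about 0.225 to 0.875 m from the base axis. Payload 3.4 kg.
Tool frame: the origin (TCP) lies at the very end of the fingers, on their centre line; the grasp point (between the pads) lies 19 mm behind it; z points along the fingers, y is the line along which they close (so a half turn about z gives the same grasp; the last joint's range is limited). The gripper opens to 85 mm and grips with 20 to 120 N. Pads are 22 mm wide; open, the fingers measure 114 mm over their backs; the gripper's body (76 mm by 85 mm) begins 54 mm behind the grasp point. The pads swing forward as they close: fully open they stand 13 mm farther back than shut.
Start: joints at [-1.227, 0.276, 1.505, -0, 1.361, -0.121], TCP at [0.258, -0.514, 0.231] pointing down, gripper open.
Joint ranges: [-2.89, 2.89], [-0.75, 2.08], [0.22, 2.7], [-1.18, 4.32], [0.11, 2.71], [-2.7, 2.7]. Speed limits (rad/s): [2.57, 2.57, 3.14, 3.14, 3.14, 3.14].

INTERFACE

Orientations are given as a unit quaternion [w, x, y, z].
In Python, from rig import readout, vision, manip gives the robot as it stands.
- The arm moves only by the shell command python3 -m handwheel 'ROWS' [FORCE]. ROWS is JSON, a list of rows, each a list of 3 entries, a list of its own where there are three numbers: the shift along the tool's x, y, z in mm, then the turn, a rotation vector about the tool's x, y, z in units of 6 degrees (1.0 is 6 degrees), then the closure, from -1 (fully open) to 1 (shut), so that 0 is half open. A call has 1 to 20 rows; each row shifts and turns the commanded pose from where the row before left it, along the tool's axes as they then stand; what a row does not reach is not made up. A row lasts 1/8 s, in which the tool goes at most 62.5 mm and 10.7 degrees, less where a joint would pass 70% of its speed; a pose out of reach is approached as far as the arm can. A call is refused whole if a number of a shift passes 62.5 or a number of a turn 1, either way. A call with a gripper value outside its range is refused whole. The fingers move at their own pace and stop on an object; FORCE is the grip in N (left out, the last holds). Time passes only in rows, so rows that do not move let the fingers close. It gives the time, the measured TCP pose, the force, the opening and the grip force at its end, in the units of the state.
- readout.get_state(): the state, without advancing time (a new reading comes with each control period).
- vision.get_image(name): name is "side" or "top"; returns the picture (400x640x3 uint8, blue, green, red); there is no depth.
- vision.camera_params(name): a dict with "intrinsics" (3x3 intrinsics, pixels), "dist" ([k1, k2, p1, p2, k3] as OpenCV has them; the pictures are not rectified), "rvec" (rotation vector, rad) and "tvec" (3), from world to camera coordinates, as OpenCV has them. Camera axes: x right, y down, z forward; pixel columns grow to the right and rows downward; lengths in m; the calibration is good to about 2 mm. A picture is of the moment at which its call begins. camera_params takes no time and is no camera call.
- manip.sign_off(): hands the job in; it is judged then, once.
The state is a dict: "clock": time; "qpos": joint angles; "qd": joint speeds; "effort": joint torques, N m; "position": TCP position; "ee_rot": TCP orientation; "contact_force": force on the tool from outside, world axes, zero at the start; "moment": the same for the moment, N m; "width": finger opening in m; "gripper_force": force on a finger pad.
Only numpy, scipy, OpenCV 4.12 (cv2) and the standard library are available. Lean on these libraries where they do the work, as an engineer would, in place of code of your own. Each camera call takes 0.05 s, during which the arm holds its last target. There are 200 camera calls.

## Working session

There is one attempt and no reset: what is moved stays moved. The work goes in short steps, Python scripts to look and compute and a shell command to move; the robot and the scene stay as the last step left them, time stands still between calls to the robot, and variables do not carry over. Pictures are saved under pics/ and viewed, at most 10 in all, crops included, and the job is handed in when it is done.

```bash
mkdir -p pics
python3 - <<'E'
from rig import readout, vision
import cv2
for n in("top","side"):
    cv2.imwrite(f"pics/{n}0.png",vision.get_image(n)); p=vision.camera_params(n); print(n,{k:(v.round(3).tolist() if hasattr(v,'round') else v) for k,v in p.items()})
print(readout.get_state())
E
```

```text
top {'intrinsics': [[396.533, 0.0, 317.07], [0.0, 396.533, 201.245], [0.0, 0.0, 1.0]], 'dist': [-0.096, 0.0, 0.0, 0.0, 0.0], 'rvec': [2.1, -2.169, 0.134], 'tvec': [0.058, 0.595, 1.345]}
side {'intrinsics': [[422.061, 0.0, 321.434], [0.0, 422.061, 198.217], [0.0, 0.0, 1.0]], 'dist': [-0.069, 0.0, 0.0, 0.0, 0.0], 'rvec': [0.169, -2.689, 1.531], 'tvec': [0.563, 0.153, 1.263]}
{'clock': 0.1, 'qpos': array([-1.22699454e+00,  2.76548288e-01,  1.50601246e+00,  1.76058320e-05,
        1.36070316e+00, -1.20998238e-01]), 'qd': array([-2.03868355e-05, -1.70186352e-03, -1.73957932e-03, -3.10996459e-04,
        9.00432256e-04,  3.04816998e-04]), 'effort': array([ 2.30238984e-03, -4.17699838e+01, -2.46404618e+01, -1.41933942e-04,
        5.77308689e-03,  8.19136375e-06]), 'position': array([ 0.25758176, -0.51355033,  0.23051442]), 'ee_rot': array([-8.31407397e-04,  9.73116527e-01,  2.30311801e-01, -8.43438137e-05]), 'contact_force': array([-0.88598246, -0.60079689,  0.44213584]), 'moment': array([-0.05181662,  0.03171032,  0.05055555]), 'gripper_force': 0.0, 'width': 0.08514759577705044}
```

View pics/top0.png

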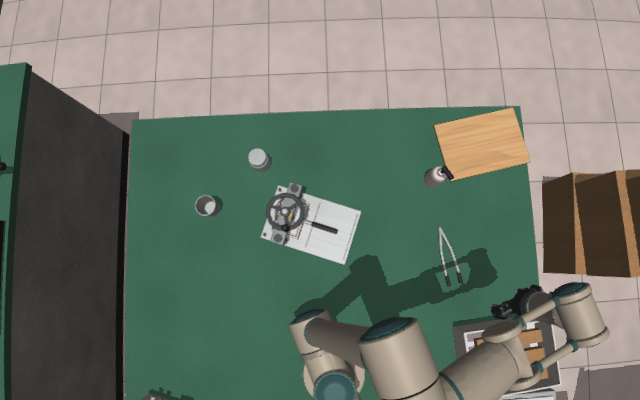

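View pics/side0.png

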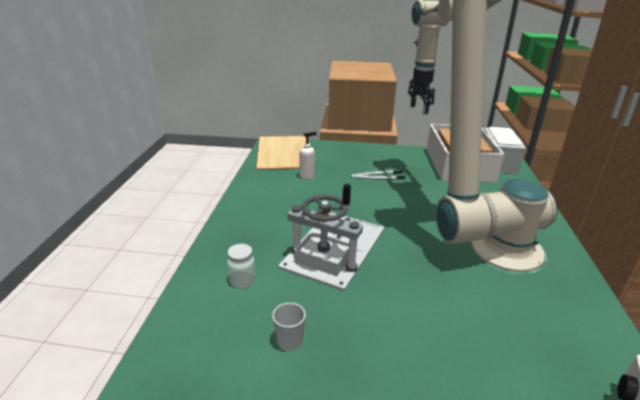

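The top view shows the press at about (287,213), with its front toward the lower right (350,250). The cup is at (207,206), the jar at (258,159), the pump at (436,176) and the tongs at (448,258). I'll enlarge both views.

Run:
```python
import cv2
a=cv2.imread("pics/top0.png")[170:275,250:370]; cv2.imwrite("pics/topc.png",cv2.resize(a,None,fx=5.5,fy=5.5,interpolation=cv2.INTER_CUBIC))
a=cv2.imread("pics/side0.png")[175:295,270:395]; cv2.imwrite("pics/sidec.png",cv2.resize(a,None,fx=5,fy=5,interpolation=cv2.INTER_CUBIC))
```

```text
(no output)
```

View pics/topc.png

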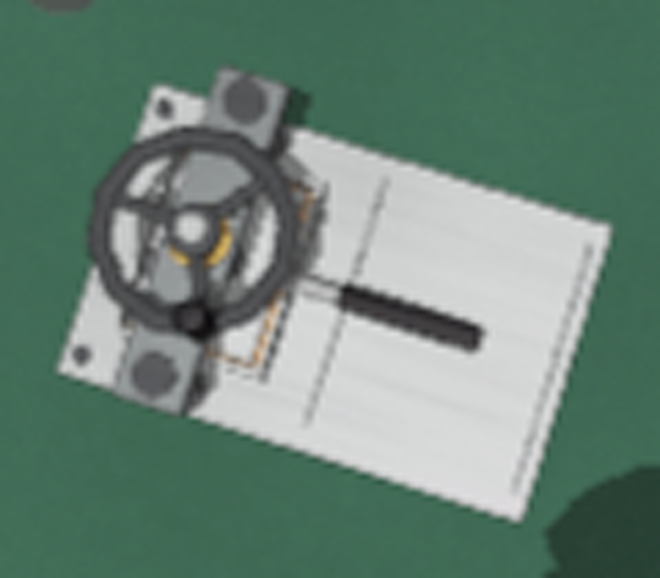

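View pics/sidec.png

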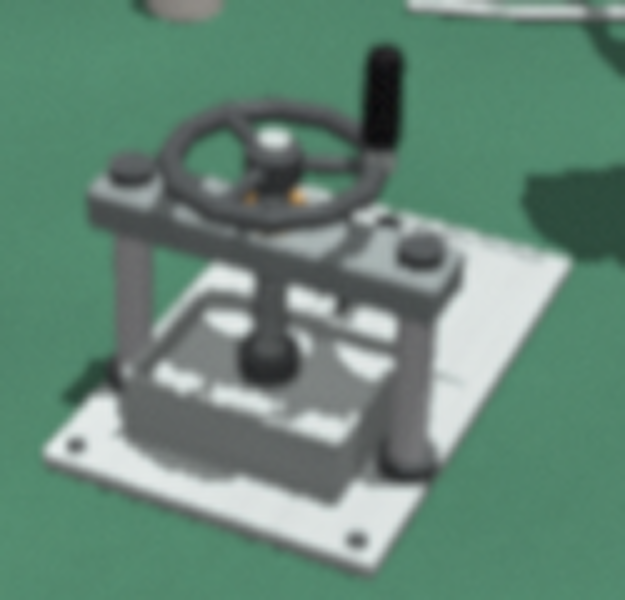

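```bash
cat > h.py <<'E'
import numpy as np,cv2
from rig import vision
from scipy.optimize import least_squares
P={n:vision.camera_params(n) for n in("top","side")}
def proj(n,X):
    p=P[n]; return cv2.projectPoints(np.asarray(X,float).reshape(-1,1,3),*[np.array(p[k],float) for k in("rvec","tvec","intrinsics","dist")])[0][:,0]
def tc(u):return (np.array(u)+.5)/5.5-.5+[250,170]
def sc(u):return (np.array(u)+.5)/5-.5+[270,175]
def R(a):return np.array([[np.cos(a),-np.sin(a),0],[np.sin(a),np.cos(a),0],[0,0,1]])
E
python3 - <<'E'
from h import *
C=np.array([[.08,0,0]]*0+[[.08,.1,.012],[.08,-.1,.012],[-.235,.1,.012],[-.235,-.1,.012]])
# corners labels: back-far,back-near,front-far,front-near ; far side is larger world x
T=tc([(155,85),(60,372),(610,228),(522,522)]); S=sc([(45,448),(375,568),(573,262)])
def W(p,X): return (R(p[2])@np.asarray(X,float).T).T+[p[0],p[1],0]
def f(p,full=False):
    s=np.array([1,1,1]);Cc=C*[1,sg,1]
    hz=p[3];cr=p[4]
    r=[proj("top",W(p,Cc))-T, proj("side",W(p,Cc[[0,1,3]]))-S,
       proj("top",W(p,[[0,0,hz+.004]]))-tc([(195,228)]), proj("side",W(p,[[0,0,hz+.004]]))-sc([(273,135)]),
       proj("top",[[p[5],p[6],p[7]+.024]])-tc([(194,317)]), proj("side",[[p[5],p[6],p[7]]])-sc([(383,97)])]
    return np.concatenate([a.ravel() for a in r])
for sg in(1,-1):
    b=least_squares(f,[.5,.1,1.3 if sg<0 else 1.3,.18,0,.45,.1,.21])
    print(sg,b.cost,b.x.round(4)); print(f(b.x).reshape(-1,2).round(2).tolist())
    p=b.x; print("crank in press",(R(-p[2])@(np.array([p[5]-p[0],p[6]-p[1],0]))).round(4), np.hypot(p[5]-p[0],p[6]-p[1]), "ang world",np.arctan2(p[6]-p[1],p[5]-p[0]))
    # handle
    def g(q): return (np.concatenate([proj("top",[[*q[:2],.051]])-tc([(343,296)]),proj("top",[[*q[2:],.051]])-tc([(482,338)])])).ravel()
    h=least_squares(g,[.4,0,.4,0]).x; print("handle ends",h.round(4),np.hypot(*(h[2:]-h[:2])),[(R(-p[2])@np.array([*(e-p[:2]),0])).round(4) for e in(h[:2],h[2:])])
from rig import readout
E
```

```text
1 11181.387607599716 [0.5482 0.1227 0.6495 0.1895 0.     0.4917 0.1321 0.2257]
[[-19.24, 31.9], [41.5, -54.96], [-46.86, 75.51], [13.31, -14.15], [37.74, 22.04], [-62.25, -42.73], [-15.03, -10.09], [4.35, -0.6], [0.27, -0.32], [-0.0, -0.1], [0.08, 0.01]]
crank in press [-0.0393  0.0416  0.    ] 0.05726298134027189 ang world 2.9773565704770912
handle ends [ 0.5185  0.0584  0.4892 -0.028 ] 0.09119964414386544 [array([-0.0626, -0.0333,  0.    ]), array([-0.1381, -0.0844,  0.    ])]
-1 1.4708030918306185 [0.5458 0.1375 1.2283 0.1973 0.     0.4917 0.1321 0.2257]
[[0.09, -0.43], [-0.53, 0.03], [0.76, -0.17], [0.02, 0.28], [-0.43, 0.49], [-0.11, -0.53], [0.12, -0.53], [-0.6, 0.0], [0.62, 0.08], [-0.0, -0.1], [0.08, 0.01]]
crank in press [-0.0232  0.0492  0.    ] 0.05437831362753024 ang world -3.042870712713934
handle ends [ 0.5185  0.0584  0.4892 -0.028 ] 0.09119964414386544 [array([-0.0836, -0.0008,  0.    ]), array([-0.1748, -0.0023,  0.    ])]
```

The fit is good to under 0.8 px: press at (0.546, 0.1375), yaw 1.228, and crank at (0.492, 0.132, 0.226). I'll align the tool's x with the press's x and move above the crank.

```bash
python3 -m handwheel '[[[0,0,-10],[0,0,-0.91],-1],[[0,0,-10],[0,0,-0.91],-1],[[0,0,-10],[0,0,-0.91],-1],[[0,0,-10],[0,0,-0.91],-1],[[0,0,-10],[0,0,-0.91],-1],[[0,0,-10],[0,0,-0.91],-1],[[0,0,-10],[0,0,-0.91],-1],[[0,0,-10],[0,0,-0.91],-1],[[57,0,0],[0,0,0],-1],[[57,0,0],[0,0,0],-1],[[57,0,0],[0,0,0],-1],[[57,0,0],[0,0,0],-1],[[57,0,0],[0,0,0],-1],[[57,0,0],[0,0,0],-1],[[57,0,0],[0,0,0],-1],[[57,0,0],[0,0,0],-1],[[57,0,0],[0,0,0],-1],[[57,0,0],[0,0,0],-1],[[57,0,0],[0,0,0],-1],[[57,0,0],[0,0,0],-1]]' 50
cat >> h.py <<'E'
def goal(X):
    from rig import readout
    from scipy.spatial.transform import Rotation as Ro
    s=readout.get_state(); q=s["ee_rot"]; r=Ro.from_quat([q[1],q[2],q[3],q[0]])
    M=r.as_matrix(); return dict(shift=((M.T@(np.array(X)-s["position"]))*1000).round(1), pos=s["position"].round(4), xdir=round(np.arctan2(M[1,0],M[0,0]),4), zax=M[:,2].round(3), F=s["contact_force"].round(1),t=s["clock"],w=s["width"],q=s["qpos"].round(2))
E
python3 -c "
from h import *;print(goal([.4917,.1321,.213]))"
```

```text
clock: 2.6
position: [0.4883, 0.1318, 0.311]
ee_rot: [0.0, 0.817, 0.576, -0.0]
contact_force: [1.2, -0.1, 0.7]
width: 0.0854
gripper_force: 0.0
{'shift': array([ 1.4,  3.1, 98. ]), 'pos': array([0.4883, 0.1318, 0.311 ]), 'xdir': np.float64(1.2275), 'zax': array([-0.   , -0.001, -1.   ]), 'F': array([ 1.2, -0.1,  0.7]), 't': 2.6, 'w': 0.08542852824664883, 'q': array([ 0.13,  0.13,  1.5 , -0.  ,  1.51,  0.47])}
```

```bash
python3 -m handwheel '[[[1.4,3.1,20],[0,0,0],-1],[[0,0,26],[0,0,0],-1],[[0,0,26],[0,0,0],-1],[[0,0,26],[0,0,0],-1],[[0,0,0],[0,0,0],1],[[0,0,0],[0,0,0],1],[[0,0,0],[0,0,0],1],[[0,0,0],[0,0,0],1],[[0,0,0],[0,0,0],1],[[0,0,0],[0,0,0],1]]' 50
python3 -c "
from h import *;import cv2;print(goal([.4917,.1321,.213]));i=vision.get_image('side');cv2.imwrite('pics/s1.png',cv2.resize(i[140:300,250:420],None,fx=3.5,fy=3.5,interpolation=2))"
```

```text
clock: 3.85
position: [0.491, 0.1306, 0.2146]
ee_rot: [-0.0, 0.818, 0.576, 0.0]
contact_force: [-3.5, 0.5, 5.9]
width: 0.0212
gripper_force: 48.9
{'shift': array([1.6, 0.1, 1.6]), 'pos': array([0.491 , 0.1306, 0.2146]), 'xdir': np.float64(1.2272), 'zax': array([ 0.   ,  0.001, -1.   ]), 'F': array([-3.5,  0.5,  5.9]), 't': 3.85, 'w': 0.02124826121913163, 'q': array([0.12, 0.19, 1.67, 0.  , 1.29, 0.47])}
```

View pics/s1.png

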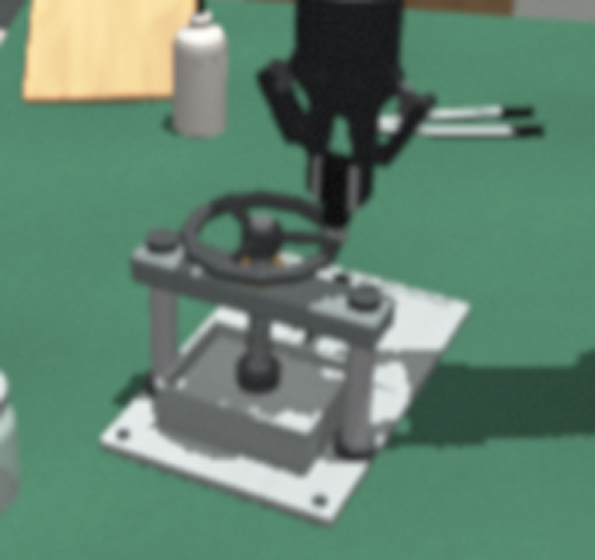

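The crank is held (width 21 mm). I'll compute the circle's rows in tool axes.

Run:
```python
import numpy as np
a=np.deg2rad(115.2+18*np.arange(21)); d=np.diff(np.c_[55*np.cos(a),-55*np.sin(a)],axis=0).round(1)
print(d.tolist())
```

```text
[[-14.2, 9.7], [-10.5, 13.6], [-5.8, 16.2], [-0.5, 17.2], [4.8, 16.5], [9.7, 14.2], [13.6, 10.5], [16.2, 5.8], [17.2, 0.5], [16.5, -4.8], [14.2, -9.7], [10.5, -13.6], [5.8, -16.2], [0.5, -17.2], [-4.8, -16.5], [-9.7, -14.2], [-13.6, -10.5], [-16.2, -5.8], [-17.2, -0.5], [-16.5, 4.8]]
```

```bash
python3 -m handwheel '[[[-14.2,9.7,-0.6],[0,0,0],1],[[-10.5,13.6,-0.6],[0,0,0],1],[[-5.8,16.2,-0.6],[0,0,0],1],[[-0.5,17.2,-0.6],[0,0,0],1],[[4.8,16.5,-0.6],[0,0,0],1]]'
python3 -c "
from h import *;print(goal([.5458,.1375,.213]))"
```

```text
clock: 4.53
position: [0.5505, 0.08, 0.2176]
ee_rot: [-0.0, 0.818, 0.576, -0.001]
contact_force: [-5.7, 1.4, 5.9]
width: 0.0211
gripper_force: 49.2
{'shift': array([ 52.6, -23.8,   4.5]), 'pos': array([0.5505, 0.08  , 0.2176]), 'xdir': np.float64(1.2268), 'zax': array([-0.002, -0.001, -1.   ]), 'F': array([-5.7,  1.4,  5.9]), 't': 4.525, 'w': 0.0211381725427662, 'q': array([ 0.02,  0.26,  1.57, -0.  ,  1.32,  0.36])}
```

```bash
python3 -m handwheel '[[[9.7,14.2,-0.6],[0,0,0],1],[[13.6,10.5,-0.6],[0,0,0],1],[[16.2,5.8,-0.6],[0,0,0],1],[[17.2,0.5,-0.6],[0,0,0],1],[[16.5,-4.8,-0.6],[0,0,0],1]]'
python3 -m handwheel '[[[14.2,-9.7,-0.6],[0,0,0],1],[[10.5,-13.6,-0.6],[0,0,0],1],[[5.8,-16.2,-0.6],[0,0,0],1],[[0.5,-17.2,-0.6],[0,0,0],1],[[-4.8,-16.5,-0.6],[0,0,0],1]]'
python3 -m handwheel '[[[-9.7,-14.2,-0.6],[0,0,0],1],[[-13.6,-10.5,-0.6],[0,0,0],1],[[-16.2,-5.8,-0.6],[0,0,0],1],[[-17.2,-0.5,-0.6],[0,0,0],1],[[-16.5,4.8,-0.6],[0,0,0],1]]'
```

```text
clock: 5.15
position: [0.6008, 0.1391, 0.2206]
ee_rot: [0.002, 0.818, 0.576, -0.001]
contact_force: [-4.8, -5.8, 6.1]
width: 0.0206
gripper_force: 49.2
clock: 5.78
position: [0.5438, 0.19, 0.2235]
ee_rot: [0.003, 0.818, 0.576, 0.003]
contact_force: [5.3, -2.8, 0.3]
width: 0.0204
gripper_force: 48.9
clock: 6.4
position: [0.4909, 0.1321, 0.2265]
ee_rot: [-0.002, 0.817, 0.576, 0.002]
contact_force: [-1.2, 5.5, 3.3]
width: 0.021
gripper_force: 49.5
```

The forces stay near 6 N, so the first turn worked. One more full turn, then about half a turn.

```bash
python3 -m handwheel '[[[-14.2,9.7,-0.6],[0,0,0],1],[[-10.5,13.6,-0.6],[0,0,0],1],[[-5.8,16.2,-0.6],[0,0,0],1],[[-0.5,17.2,-0.6],[0,0,0],1],[[4.8,16.5,-0.6],[0,0,0],1],[[9.7,14.2,-0.6],[0,0,0],1],[[13.6,10.5,-0.6],[0,0,0],1],[[16.2,5.8,-0.6],[0,0,0],1],[[17.2,0.5,-0.6],[0,0,0],1],[[16.5,-4.8,-0.6],[0,0,0],1],[[14.2,-9.7,-0.6],[0,0,0],1],[[10.5,-13.6,-0.6],[0,0,0],1],[[5.8,-16.2,-0.6],[0,0,0],1],[[0.5,-17.2,-0.6],[0,0,0],1],[[-4.8,-16.5,-0.6],[0,0,0],1],[[-9.7,-14.2,-0.6],[0,0,0],1],[[-13.6,-10.5,-0.6],[0,0,0],1],[[-16.2,-5.8,-0.6],[0,0,0],1],[[-17.2,-0.5,-0.6],[0,0,0],1],[[-16.5,4.8,-0.6],[0,0,0],1]]'
python3 -c "
from h import *;import cv2;print(goal([.5458,.1375,.213]));i=vision.get_image('side');cv2.imwrite('pics/s2.png',cv2.resize(i[140:300,250:420],None,fx=3.5,fy=3.5,interpolation=2))"
```

```text
clock: 8.9
position: [0.4909, 0.132, 0.2386]
ee_rot: [-0.002, 0.817, 0.576, 0.002]
contact_force: [0.4, 4.5, 2.9]
width: 0.021
gripper_force: 49.7
{'shift': array([23.5, 49.9, 25.6]), 'pos': array([0.4909, 0.132 , 0.2386]), 'xdir': np.float64(1.2276), 'zax': array([ 0.001,  0.005, -1.   ]), 'F': array([0.4, 4.5, 2.9]), 't': 8.9, 'w': 0.021043894051025323, 'q': array([0.12, 0.17, 1.63, 0.  , 1.34, 0.46])}
```

View pics/s2.png

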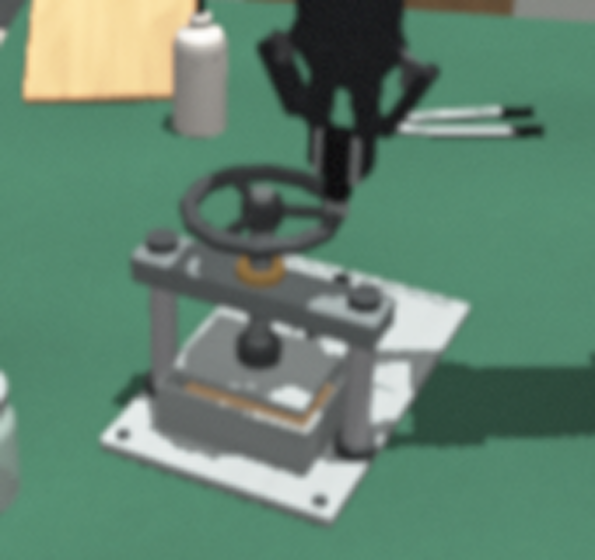

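The foot is at about the rim level and the mould hasn't moved. I'll turn 12 more rows (7 mm), then release and go up.

```bash
python3 -m handwheel '[[[-14.2,9.7,-0.6],[0,0,0],1],[[-10.5,13.6,-0.6],[0,0,0],1],[[-5.8,16.2,-0.6],[0,0,0],1],[[-0.5,17.2,-0.6],[0,0,0],1],[[4.8,16.5,-0.6],[0,0,0],1],[[9.7,14.2,-0.6],[0,0,0],1],[[13.6,10.5,-0.6],[0,0,0],1],[[16.2,5.8,-0.6],[0,0,0],1],[[17.2,0.5,-0.6],[0,0,0],1],[[16.5,-4.8,-0.6],[0,0,0],1],[[14.2,-9.7,-0.6],[0,0,0],1],[[10.5,-13.6,-0.6],[0,0,0],1],[[0,0,0],[0,0,0],1],[[0,0,0],[0,0,0],1]]'
python3 -m handwheel '[[[0,0,0],[0,0,0],-1],[[0,0,0],[0,0,0],-1],[[0,0,0],[0,0,0],-1],[[0,0,0],[0,0,0],-1],[[0,0,-20],[0,0,0],-1],[[0,0,-30],[0,0,0],-1],[[0,0,-30],[0,0,0],-1],[[0,0,-20],[0,0,0],-1],[[0,0,0],[0,0,0],-1]]'
python3 - <<'E'
from h import *
i=vision.get_image('top');cv2.imwrite('pics/t3.png',cv2.resize(i[170:275,250:370],None,fx=5.5,fy=5.5,interpolation=2))
i=vision.get_image('side');cv2.imwrite('pics/s3.png',cv2.resize(i[175:295,270:395],None,fx=5,fy=5,interpolation=2))
g=np.array([.5458,.1375,0])+R(1.228)@[-.135,-.001,.023]; print(g,goal(g))
E
```

```text
clock: 10.7
position: [0.5867, 0.1718, 0.2458]
ee_rot: [0.0, 0.818, 0.576, -0.0]
contact_force: [-3.1, -0.5, 7.2]
width: 0.021
gripper_force: 50.0
clock: 11.82
position: [0.5882, 0.1723, 0.3461]
ee_rot: [0.001, 0.818, 0.576, 0.002]
contact_force: [0.0, -1.3, -0.9]
width: 0.0856
gripper_force: 0.0
[0.50136534 0.01001839 0.023     ] {'shift': array([-181.3,  -25.8,  320.7]), 'pos': array([0.5871, 0.1721, 0.3436]), 'xdir': np.float64(1.2272), 'zax': array([-0.001, -0.   , -1.   ]), 'F': array([0.7, 0. , 0.3]), 't': 11.925, 'w': 0.0854409380862134, 'q': array([ 0.17,  0.3 ,  1.2 , -0.  ,  1.64,  0.52])}
```

View pics/s3.png

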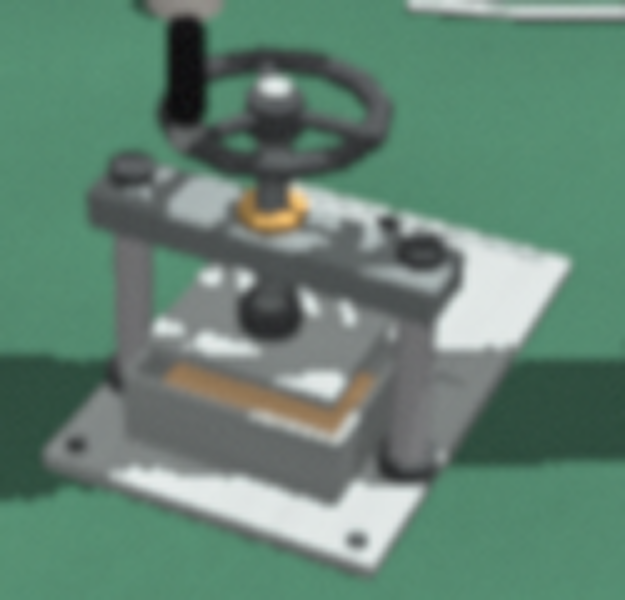

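The foot is well clear of the rim and the mould is in place (near-bottom corner still at (335,500)). Next I'll go to the handle, gripping 150 mm in front of the mould centre.

```bash
python3 -m handwheel '[[[-40,-5,0],[0,0,0],-1],[[-40,-5,0],[0,0,0],-1],[[-40,-5,0],[0,0,0],-1],[[-40,-5,0],[0,0,0],-1],[[-36,-5,0],[0,0,0],-1],[[0,0,50],[0,0,0],-1],[[0,0,50],[0,0,0],-1],[[0,0,50],[0,0,0],-1],[[0,0,40],[0,0,0],-1],[[0,0,30],[0,0,0],-1],[[0,0,0],[0,0,0],-1]]'
python3 -c "
from h import *;print(goal(np.array([.5458,.1375,0])+R(1.228)@[-.15,-.001,.024]))"
```

```text
clock: 13.3
position: [0.4947, -0.0036, 0.1214]
ee_rot: [-0.003, 0.818, 0.576, -0.003]
contact_force: [1.3, -0.2, 0.7]
width: 0.085
gripper_force: 0.0
{'shift': array([ 0.2,  2.5, 97.4]), 'pos': array([ 0.4947, -0.0036,  0.1214]), 'xdir': np.float64(1.2271), 'zax': array([-0.008,  0.001, -1.   ]), 'F': array([ 1.3, -0.2,  0.7]), 't': 13.3, 'w': 0.08501569568601111, 'q': array([-0.15,  0.25,  1.84, -0.  ,  1.06,  0.2 ])}
```

```bash
python3 -m handwheel '[[[0,1.5,25],[0,0,0],-1],[[0,0,25],[0,0,0],-1],[[0,0,25],[0,0,0],-1],[[0,0,22],[0,0,0],-1],[[0,0,0],[0,0,0],-1],[[0,0,0],[0,0,0],1],[[0,0,0],[0,0,0],1],[[0,0,0],[0,0,0],1],[[0,0,0],[0,0,0],1],[[0,0,0],[0,0,0],1],[[0,0,0],[0,0,0],1]]' 40
python3 -c "
from h import *;print(goal(np.array([.5458,.1375,0])+R(1.228)@[-.15,-.001,.024]))"
```

```text
clock: 14.68
position: [0.4988, -0.0045, 0.0276]
ee_rot: [-0.0, 0.817, 0.576, -0.0]
contact_force: [-2.1, 0.5, 3.8]
width: 0.0156
gripper_force: 41.6
{'shift': array([-0.5, -2.5,  3.6]), 'pos': array([ 0.4988, -0.0045,  0.0276]), 'xdir': np.float64(1.2276), 'zax': array([-0.001, -0.   , -1.   ]), 'F': array([-2.1,  0.5,  3.8]), 't': 14.675, 'w': 0.015566147366067845, 'q': array([-0.15,  0.37,  1.95, -0.  ,  0.82,  0.2 ])}
```

```bash
python3 -m handwheel '[[[-5,0,0],[0,0,0],1],[[-10,0,0],[0,0,0],1],[[-10,0,0],[0,0,0],1],[[-10,0,0],[0,0,0],1],[[-10,0,0],[0,0,0],1],[[-10,0,0],[0,0,0],1]]'
python3 -m handwheel '[[[-10,0,0],[0,0,0],1],[[-10,0,0],[0,0,0],1],[[-10,0,0],[0,0,0],1],[[-10,0,0],[0,0,0],1],[[-10,0,0],[0,0,0],1],[[-10,0,0],[0,0,0],1],[[-10,0,0],[0,0,0],1],[[-10,0,0],[0,0,0],1],[[-5,0,0],[0,0,0],1],[[0,0,0],[0,0,0],1],[[0,0,0],[0,0,0],1]]'
```

```text
clock: 15.42
position: [0.4805, -0.057, 0.0275]
ee_rot: [0.0, 0.818, 0.576, 0.0]
contact_force: [2.0, 4.2, 2.9]
width: 0.015
gripper_force: 41.2
clock: 16.8
position: [0.4517, -0.1373, 0.0277]
ee_rot: [0.001, 0.817, 0.576, -0.001]
contact_force: [-1.4, -3.0, 5.4]
width: 0.0152
gripper_force: 41.5
```

Drawn 141 mm. I'll release, rise, and look.

```bash
python3 -m handwheel '[[[0,0,0],[0,0,0],-1],[[0,0,0],[0,0,0],-1],[[0,0,0],[0,0,0],-1],[[0,0,0],[0,0,0],-1],[[0,0,-20],[0,0,0],-1],[[0,0,-40],[0,0,0],-1],[[0,0,-40],[0,0,0],-1],[[0,0,-40],[0,0,0],-1],[[-40,0,-40],[0,0,0],-1],[[-40,0,-20],[0,0,0],-1],[[-40,0,0],[0,0,0],-1],[[-40,0,0],[0,0,0],-1],[[-40,0,0],[0,0,0],-1],[[0,0,0],[0,0,0],-1]]'
python3 - <<'E'
from h import *
a=vision.get_image('top')[170:300,250:400];b=vision.get_image('side')[170:300,270:420]
cv2.imwrite('pics/t4.png',np.vstack([cv2.resize(a,None,fx=2.3,fy=2.3,interpolation=2),cv2.resize(b,None,fx=2.3,fy=2.3,interpolation=2)]))
for n in P: 
  X=np.array([.5458,.1375,0])+(R(1.228)@np.array([[-.19,-.065,.057],[-.19,.065,.057],[-.09,.065,.057],[-.09,-.065,.057]]).T).T
  print(n,((proj(n,X)-([250,170] if n=="top" else [270,170]))*2.3+([0,0] if n=="top" else [0,299])).round(0).tolist())
E
```

```text
clock: 18.55
position: [0.3839, -0.327, 0.2273]
ee_rot: [0.0, 0.819, 0.574, -0.0]
contact_force: [-0.6, -0.3, -0.1]
width: 0.0854
gripper_force: 0.0
top [[223.0, 103.0], [197.0, 186.0], [133.0, 166.0], [159.0, 83.0]]
side [[142.0, 387.0], [230.0, 411.0], [202.0, 450.0], [109.0, 423.0]]
```

View pics/t4.png

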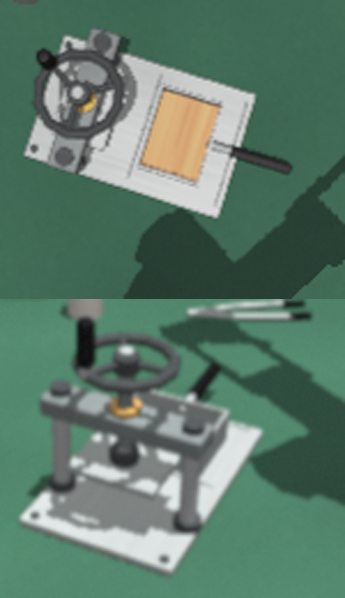

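The mould stands flat and centred on the plate, with its rim corners at about (222,103) and (196,184), matching the prediction for x = -140 mm. It's clear of the press, and the hand is away.

```bash
python3 -c "
from rig import manip;print(manip.sign_off())"
```

```text
the job is handed in; nothing more can be done
None
```

I handed the job in: the foot is about 31 mm higher and clear of the rim, and the mould stands flat on the plate about 140 mm in front of the spindle axis, let go. The hand is clear and touched none of the bystanders; the sign-off returned no verdict.

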